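Dock the power bank and start the charger with the stylus

ROBOT

A 6-joint arm with a two-finger parallel gripper is mounted at the origin on the work surface. World frame = base frame: x ahead of the robot, y to its left, z up, the work surface at z = 0. Lengths are in mm, angles in rad, forces in N, time in s.
With the tool pointing down it reaches from about 350 to 875 mm from the base axis. Payload 4.2 kg.
Tool frame: the origin (TCP) lies between the finger pads; the fingertips stand 8 mm ahead of it and the grasp point (between the pads) lies 11 mm behind it; z points along the fingers, y is the line along which they close (so a half turn about z gives the same grasp; the last joint's range is limited). The gripper opens to 85 mm and grips with 20 to 120 N. Pads are 22 mm wide; open, the fingers measure 114 mm over their backs; the gripper's body (76 mm by 85 mm) begins 54 mm behind the grasp point. The pads swing forward as they close: fully open they stand 13 mm farther back than shut.
Start: joints at [-0.981, 0.385, 0.008, 0, -1.194, -0.259], TCP at [203.015, -591.087, 239.312] pointing down, gripper open.
Joint ranges: [-3.14, 3.14], [-1.21, 2.06], [-1.07, 1.41], [-3.16, 2.05], [-2.99, -0.16], [-3.1, 3.1]. Speed limits (rad/s): [2.79, 2.79, 3.14, 3.14, 3.14, 3.14].

INTERFACE

Orientations are given as a unit quaternion [x, y, z, w].
In Python, from bench import read_state, get_image, camera_params, job_done gives the robot as it stands.
- The arm moves only by the tool drive_tool, never from a script. Its argument "moves" is a list that holds one entry, the list of rows, each a list of 7 numbers: the shift along the tool's x, y, z in m, then the turn, a rotation vector about the tool's x, y, z in rad, then the closure in counts, from 0 (fully open) to 255 (shut). A call has 1 to 8 rows; each row shifts and turns the commanded pose from where the row before left it, along the tool's axes as they then stand; what a row does not reach is not made up. A row lasts 1/12 s, in which the tool goes at most 41.7 mm and 7.16 degrees, less where a joint would pass 70% of its speed; a pose out of reach is approached as far as the arm can. A call is refused whole if a number of a shift passes 0.0417 or a number of a turn 0.125, either way. A call with a gripper value outside its range is refused whole. The fingers move at their own pace and stop on an object; the grip force is fixed at half the most. Time passes only in rows, so rows that do not move let the fingers close. It gives the time, the measured TCP pose, the force and the opening at its end, in the units of the state.
- read_state(): the state, without advancing time (a new reading comes with each control period).
- get_image(name): name is "scene" or "top"; returns the picture (420x560x3 uint8, blue, green, red); there is no depth.
- camera_params(name): a dict with "mtx" (3x3 intrinsics, pixels), "dist" ([k1, k2, p1, p2, k3] as OpenCV has them; the pictures are not rectified), "extrinsics" (4x4, takes a point from camera to world coordinates). Camera axes: x right, y up, looking along -z (the intrinsics and any distortion apply to the point x, -y, -z); pixel columns grow to the right and rows downward; lengths in mm; the calibration is good to about 2 mm. A picture is of the moment at which its call begins. camera_params takes no time and is no camera call.
- job_done(): hands the job in, once; it reports no verdict.
The state is a dict: "clock": time; "joints": joint angles; "joint_vel": joint speeds; "joint_efforts": joint torques, N m; "position": TCP position; "ee_rot": TCP orientation; "contact_force": force on the tool from outside, world axes, zero at the start; "wrist_torque": the same for the moment, N m; "gripper_width": finger opening in mm.
Only numpy, scipy, OpenCV 4.12 (cv2) and the standard library are available. Lean on these libraries where they do the work, as an engineer would, in place of code of your own. Each camera call takes 0.05 s, during which the arm holds its last target. There are 200 camera calls.

TASK

Take the black power bank out of the wooden caddy and slide it, plain end first, down the tilted slot of the white charging dock until it is fully home, and let go. Then take the pink stylus from its wooden block, push the dock's recessed red button right down with the stylus tip, and hang the stylus upright in its block again. Leave the other things on the table where they are.

Things in the scene. Friction and masses are not known exactly. Their poses are not given: they have to be found in the camera images.
- powerbank: Power bank, flat black slab 16 (own x, thickness) x 70 (own y) x 120 mm (own z, length), about 240 g, orange band near its upper end. Origin: centre of its lower, plain end; z points to the orange end. Starts upright in the caddy, its lowest 43 mm below the rim; pinch the broad faces from above near the orange end.
- caddy: Fixed wooden caddy on a flat 90 x 110 mm foot plate: an open-topped pocket, outside 32 (x) x 86 (y) mm, rim 48 mm above the table, inside 22 x 76 mm with its floor 5 mm above the table. Origin: centre of the underside, z up. It may be on either side of the dock.
- dock: Fixed charging dock on a grey base plate 150 (x) x 170 (y) x 12 mm. Origin: on the table under the middle of the slot's floor; z up. Its -x side faces roughly to the robot. It carries the slot (orange mouth), and, at its -y end, a white console 50 x 50 mm, top 50 mm above the table, centred at y = -83 mm.
- slot: The dock's slot, walls 7 mm. Origin: centre of its floor, 33 mm above the table; z points out of the mouth, leaning 25 degrees from vertical to the dock's -x side; x across its thickness, y along its width. Inside 19.5 (x) x 74 (y) mm, straight for 56 mm, then an orange lip flares by 5 mm all round up to 65 mm. When fully home the bank's end is on the floor and 55 mm stick out.
- button_mouth (a point): Centre of the recess's opening in the console's top (50 mm above the table). The recess is 16 mm square and goes straight down; the red button, 14 mm across, lies 10 mm below the opening at rest.
- button (a joint): Travel of the red button: 0 m up, 0.005 m fully down; spring, about 0.6 N to start and 5 N fully down; springs back by itself.
- stylus: Modelling stylus, 139 mm long, 45 g: steel shaft 7 mm thick with round end, white disc guard 32 mm across from 45 to 49 mm above the tip, pink handle 14 x 14 mm square (sides along own x and y) from 49 to 139 mm. Origin: the tip; z points from tip to handle. Starts hanging upright in the block, guard on its top.
- stand: Fixed wooden stylus block 62 x 62 mm, 55 mm high, with a 14 mm square hole, 52 mm deep, straight down in the middle of its top. Origin: centre of the underside, z up. It may be on either side of the dock.
- phone: Bystander: black phone lying flat, 72 x 150 x 9 mm. Origin: centre of the underside.
- spatula: Bystander: clay spatula lying flat, 190 mm long. Origin under its middle.
- varnish: Bystander: small amber jar, 52 mm across, 60 mm high. Origin: centre of the underside.
- mug: Bystander: blue mug, 76 mm across, 90 mm high. Origin: centre of the underside.
Not all that is in view belongs to the job. What is shaped like the dock but green or yellow is not meant.

How it is judged:
By the outcome, as a careful person would: the job done as asked, in the order asked, and still so for the second after the job is handed in, with the robot touching nothing.
It also fails if it takes over 69 s, if anything falls off the work surface, if the arm or the gripper's body presses on something with over 40 N, if the wrist force passes 120 N, or if a joint passes its speed limit or range.

## Working session

There is one attempt and no reset: what is moved stays moved. The work goes in short steps, Python scripts to look and compute and a tool call to move; the robot and the scene stay as the last step left them, time stands still between calls to the robot, and variables do not carry over. Pictures are saved under pics/ and viewed, on a budget of 10 in all, crops included, one or two more only if the job needs it, and the job is handed in when it is done.

Besides the shell and the picture viewer there is one more tool, called after ">>>" by a JSON object that holds its "fn" and its "kwargs". drive_tool: Moves the arm, as the interface text tells. Its arguments: {"type":"object","properties":{"moves":{"type":"array"}},"required":["moves"]}

```bash
ls; mkdir -p pics; python3 - <<'E'
from bench import *
import cv2,json
for n in("scene","top"):
    cv2.imwrite(f"pics/{n}0.png",get_image(n)); p=camera_params(n); print(n,p)
s=read_state();print(s)
E
```

```text
pics
scene {'mtx': array([[426.6028729 ,   0.        , 282.86534558],
       [  0.        , 426.6028729 , 208.02429755],
       [  0.        ,   0.        ,   1.        ]]), 'dist': array([0.00491901, 0.        , 0.        , 0.        , 0.        ]), 'extrinsics': array([[-4.95308941e-01, -5.70519980e-01,  6.55115261e-01,
         1.23890290e+03],
       [ 8.68482038e-01, -3.42735076e-01,  3.58150273e-01,
         5.26606499e+02],
       [ 2.01990918e-02,  7.46350869e-01,  6.65246102e-01,
         7.92794260e+02],
       [ 0.00000000e+00,  0.00000000e+00,  0.00000000e+00,
         1.00000000e+00]])}
top {'mtx': array([[452.30434931,   0.        , 276.85585703],
       [  0.        , 452.30434931, 203.62484643],
       [  0.        ,   0.        ,   1.        ]]), 'dist': array([-0.07011041,  0.        ,  0.        ,  0.        ,  0.        ]), 'extrinsics': array([[-2.96693296e-02,  9.78718878e-01, -2.03049471e-01,
         2.90259303e+02],
       [-9.99556078e-01, -2.96025925e-02,  3.36638470e-03,
         1.26579819e+02],
       [-2.71604650e-03,  2.03059212e-01,  9.79162693e-01,
         1.20003990e+03],
       [ 0.00000000e+00,  0.00000000e+00,  0.00000000e+00,
         1.00000000e+00]])}
{'clock': 0.1, 'joints': array([-9.81397172e-01,  3.85471126e-01,  6.76950963e-03, -4.18525960e-04,
       -1.19398119e+00, -2.58639332e-01]), 'joint_vel': array([-0.00024155, -0.00412395,  0.00150583,  0.00187487, -0.0004322 ,
       -0.00187677]), 'joint_efforts': array([-1.70551179e-03, -3.93318558e+01,  1.88927561e+01,  4.19805542e+00,
       -2.60362125e-03,  1.01860715e-05]), 'position': array([ 202.85321517, -590.63979547,  238.34128983]), 'ee_rot': array([-1.64550863e-01,  9.86368129e-01,  9.39732924e-04, -2.10789927e-04]), 'contact_force': array([ 0.61657686,  0.42893985, -0.01958322]), 'wrist_torque': array([-0.01384625,  0.01625476, -0.01139101]), 'gripper_width': 85.14703405974325}
```

View pics/scene0.png

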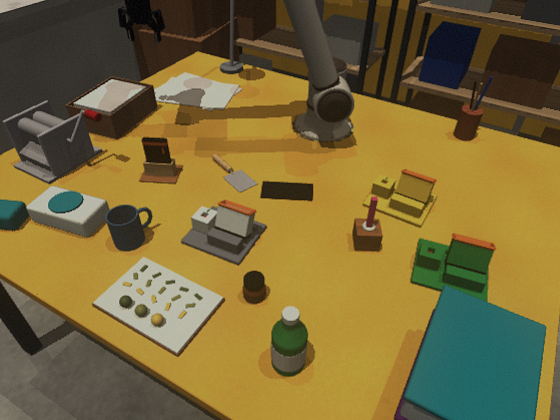

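View pics/top0.png

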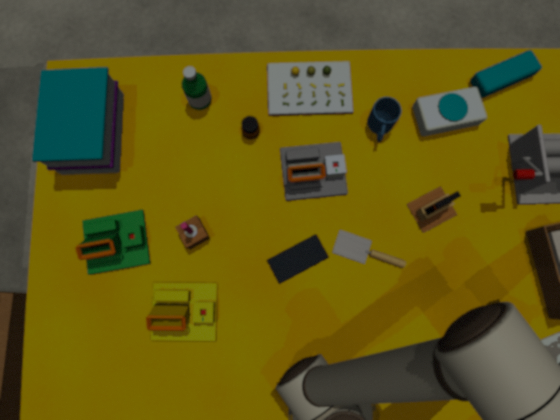

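Scene: the dock is at about (225,230), the caddy at (158,165) and the stylus at (370,225). Top: the dock is at about (314,170), the caddy at (433,208) and the stylus block at (192,233). I'll enlarge these for exact corners.

```bash
cat > h.py <<'E'
import cv2,numpy as np
from bench import *
from scipy.spatial.transform import Rotation as R
def cam(n):
    p=camera_params(n);return p['mtx'],p['dist'],p['extrinsics']
def ray(n,u,v):
    K,d,E=cam(n);q=cv2.undistortPoints(np.array([[[u,v]]],float),K,d)[0,0]
    D=E[:3,:3]@np.array([q[0],-q[1],-1]);return E[:3,3],D
def atz(n,u,v,z):
    o,D=ray(n,u,v);return o+D*(z-o[2])/D[2]
def proj(n,P):
    K,d,E=cam(n);P=np.atleast_2d(P).astype(float)
    c=(P-E[:3,3])@E[:3,:3];c=c*[1,-1,-1]
    return cv2.projectPoints(c,np.zeros(3),np.zeros(3),K,d)[0][:,0]
def crop(im,u,v,w,h,W,H):
    c=im[v:v+h,u:u+w];c=cv2.resize(c,(W,H),interpolation=cv2.INTER_CUBIC)
    c=np.clip(255*(c/255.)**0.6,0,255).astype(np.uint8)
    for k in range(0,w,10):
        L=8 if (u+k)%50 else 16; cv2.line(c,(k*W//w,0),(k*W//w,L),(255,255,255),1)
    for k in range(0,h,10):
        cv2.line(c,(0,k*H//h),(8,k*H//h),(255,255,255),1)
    cv2.putText(c,f"{u},{v}",(12,28),0,.45,(255,255,255),1)
    return c
E
python3 - <<'E'
from h import *
t=cv2.imread("pics/top0.png");s=cv2.imread("pics/scene0.png")
a=np.hstack([crop(t,270,130,90,80,360,320),crop(t,400,170,70,80,280,320)[:,:],crop(t,170,210,40,80,160,320)])
b=np.hstack([crop(s,180,190,90,70,360,280),crop(s,130,130,60,70,240,280),crop(s,345,190,50,70,200,280)])
cv2.imwrite("pics/c1.png",np.vstack([a,b]))
E
```

```text
(no output)
```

View pics/c1.png

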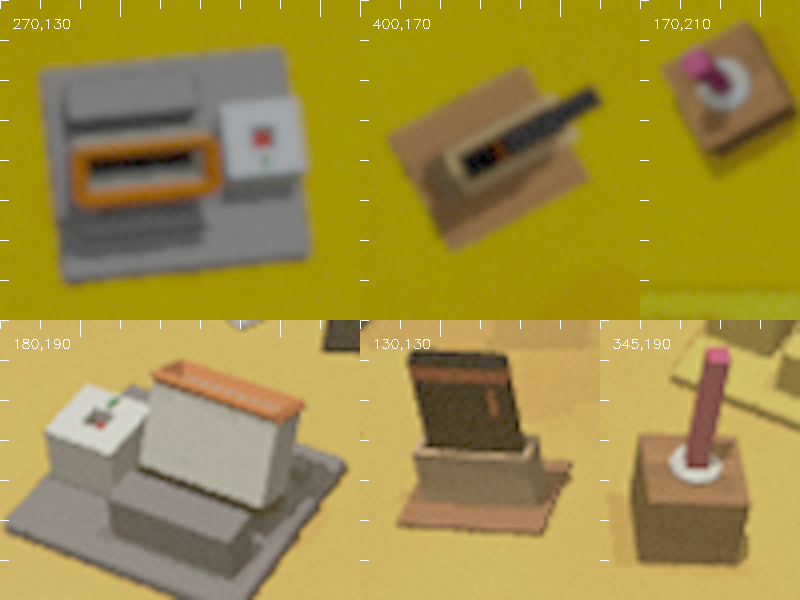

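```bash
cat > m.py <<'E'
from h import *
np.set_printoptions(precision=1,suppress=True)
def tri(a,b):
    (o1,d1),(o2,d2)=ray("top",*a),ray("scene",*b);d1=d1/np.linalg.norm(d1);d2=d2/np.linalg.norm(d2)
    s=np.linalg.lstsq(np.c_[d1,-d2],o2-o1,rcond=None)[0];p,q=o1+s[0]*d1,o2+s[1]*d2
    return (p+q)/2,np.linalg.norm(p-q)
T=lambda cx,cy,x0,y0,ox,oy:(x0+(cx-ox)/4,y0+(cy-oy)/4)
d=lambda x,y:T(x,y,270,130,0,0); D=lambda x,y:T(x,y,180,190,0,320)
c=lambda x,y:T(x,y,400,170,360,0); C=lambda x,y:T(x,y,130,130,360,320)
s=lambda x,y:T(x,y,170,210,640,0); S=lambda x,y:T(x,y,345,190,600,320)
def show(nm,n,pts,z):
    P=np.array([atz(n,*p,z) for p in pts]);e=np.diff(np.r_[P,P[:1]],axis=0)
    print(nm,n,P.mean(0),"len",np.linalg.norm(e,axis=1),"ang",np.degrees(np.arctan2(e[:,1],e[:,0])))
show("plate","top",[d(40,70),d(282,47),d(311,255),d(63,283)],6)
show("console","top",[d(220,100),d(300,97),d(307,172),d(226,176)],50)
show("console","scene",[D(46,428),D(85,385),D(152,408),D(112,457)],50)
show("ring","top",[d(75,150),d(217,135),d(220,190),d(75,207)],92)
show("ring","scene",[D(152,378),D(178,360),D(305,403),D(288,420)],92)
print("mouth tri",tri(d(147,170),D(230,390)))
show("foot","top",[c(388,138),c(523,67),c(588,182),c(455,250)],4)
show("foot","scene",[C(398,525),C(545,533),C(572,463)],4)
show("banktop","top",[c(503,147),c(598,97)],125)
show("bank scene","scene",[C(410,353),C(505,353)],125)
show("block","top",[s(663,70),s(747,22),s(797,107),s(718,150)],55)
show("block","scene",[S(640,437),S(738,438),S(748,500),S(633,493)],55)
print("guard",atz("top",*s(723,83),59),atz("scene",*S(696,464),59))
print("hndl",atz("top",*s(692,63),149),atz("scene",*S(717,354),149))
E
python3 m.py
```

```text
plate top [627.2  19.3   6. ] len [169.2 149.2 169.4 151.6] ang [ -86.  -175.8   94.9    4.1]
console top [631.1 -36.6  50. ] len [53.4 51.8 53.6 52.4] ang [ -89.4 -178.4   91.2    1.3]
console scene [632.9 -31.9  50. ] len [45.7 50.8 50.  51.9] ang [-174.5   94.9    6.5  -89.9]
ring top [598.2  44.6  92. ] len [91.2 36.3 92.6 37.4] ang [ -85.4 -180.    95.2   -2. ]
ring scene [604.6  52.4  92. ] len [22.6 90.1 18.3 93.7] ang [170.4  94.4  -1.9 -83.3]
mouth tri (array([599.2,  45.9,  85.3]), np.float64(4.17368989266852))
foot top [ 508.8 -298.4    4. ] len [108.8  89.2 105.3  87. ] ang [ -64.5 -155.8  114.3   26.5]
foot scene [ 518.8 -267.9    4. ] len [109.6  87.5 139.7] ang [ 116.2 -153.3  -25. ]
banktop top [ 508.4 -296.3  125. ] len [69.4 69.4] ang [-64.8 115.2]
bank scene scene [ 510.4 -294.7  125. ] len [66.9 66.9] ang [121.6 -58.4]
block top [460.7 340.   55. ] len [61.7 64.7 56.8 63.6] ang [ -61.2 -150.   117.4   34.4]
block scene [464.2 344.6  55. ] len [62.4 55.4 70.  51.4] ang [ 120.1   26.3  -64.1 -162.3]
guard [462.8 344.5  59. ] [464.4 348.2  59. ]
hndl [461.6 345.8 149. ] [465.5 346.9 149. ]
```

```bash
cat > plan.py <<'E'
from h import *
def quat(yaw_y,tilt=0,dockyaw=0):
    # tool z down, tool y at angle yaw_y (deg) horizontally; tilt: lean about tool x so that tool z tips against tool y
    a=np.radians(yaw_y);y=np.array([np.cos(a),np.sin(a),0]);z=np.array([0,0,-1.]);x=np.cross(y,z)
    Rm=R.from_matrix(np.c_[x,y,z]);return Rm*R.from_rotvec([np.radians(tilt),0,0])
def plan(legs,grip,start=None):
    s=read_state();p,r=np.array(s['position']),R.from_quat(s['ee_rot'])
    if start: p,r=np.array(start[0],float),start[1]
    for P,Q,n in legs:
        Q=Q or r;rv=(r.inv()*Q).as_rotvec()/n;dp=(np.array(P,float)-p)/n
        for k in range(n):
            sh=r.inv().apply(dp)/1000;row=[*np.round(sh,4),*np.round(rv,4)]
            assert np.abs(row[:3]).max()<=.0417 and np.linalg.norm(rv)<.125 and np.linalg.norm(dp)<=41.7,(row,np.linalg.norm(dp),np.linalg.norm(rv))
            print([float(v) for v in row]+[grip]);p=p+r.apply(row[:3])*1000;r=r*R.from_rotvec(row[3:])
        print('->',p.round(1))
    return p,r
def st():
    s=read_state();print(s['clock'],s['position'].round(1),R.from_quat(s['ee_rot']).as_matrix().round(3).tolist(),s['contact_force'].round(1),s['gripper_width'].round(1),s['joints'].round(2))
E
python3 - <<'E'
from plan import *
plan([((509.5,-296.5,200),quat(205.3),16),((509.5,-296.5,92),None,4)],0)
E
```

```text
[-0.0241, 0.0112, 0.0024, 0.0001, 0.0001, -0.1051, 0]
[-0.0251, 0.0086, 0.0024, 0.0001, 0.0001, -0.1051, 0]
[-0.0259, 0.0059, 0.0024, 0.0001, 0.0001, -0.1051, 0]
[-0.0264, 0.0031, 0.0024, 0.0001, 0.0001, -0.1051, 0]
[-0.0266, 0.0004, 0.0024, 0.0001, 0.0001, -0.1051, 0]
[-0.0264, -0.0024, 0.0024, 0.0001, 0.0001, -0.1051, 0]
[-0.026, -0.0052, 0.0024, 0.0001, 0.0001, -0.1051, 0]
[-0.0254, -0.0079, 0.0024, 0.0001, 0.0001, -0.1051, 0]
[-0.0244, -0.0105, 0.0024, 0.0001, 0.0001, -0.1051, 0]
[-0.0232, -0.013, 0.0024, 0.0001, 0.0001, -0.1051, 0]
[-0.0217, -0.0154, 0.0024, 0.0001, 0.0001, -0.1051, 0]
[-0.0199, -0.0176, 0.0024, 0.0001, 0.0001, -0.1051, 0]
[-0.018, -0.0195, 0.0024, 0.0001, 0.0001, -0.1051, 0]
[-0.0158, -0.0213, 0.0024, 0.0001, 0.0001, -0.1051, 0]
[-0.0135, -0.0229, 0.0024, 0.0001, 0.0001, -0.1051, 0]
[-0.011, -0.0242, 0.0024, 0.0001, 0.0001, -0.1051, 0]
-> [ 509.5 -296.4  200. ]
[0.0, 0.0, 0.027, 0.0, 0.0, 0.0, 0]
[0.0, 0.0, 0.027, 0.0, 0.0, 0.0, 0]
[0.0, 0.0, 0.027, 0.0, 0.0, 0.0, 0]
[0.0, 0.0, 0.027, 0.0, 0.0, 0.0, 0]
-> [ 509.5 -296.4   92. ]
```

>>> {"fn": "drive_tool", "kwargs": {"moves": [[[-0.0241,0.0112,0.0024,0,0,-0.1051,0],[-0.0251,0.0086,0.0024,0,0,-0.1051,0],[-0.0259,0.0059,0.0024,0,0,-0.1051,0],[-0.0264,0.0031,0.0024,0,0,-0.1051,0],[-0.0266,0.0004,0.0024,0,0,-0.1051,0],[-0.0264,-0.0024,0.0024,0,0,-0.1051,0],[-0.026,-0.0052,0.0024,0,0,-0.1051,0],[-0.0254,-0.0079,0.0024,0,0,-0.1051,0]]]}}

```text
clock: 0.77
position: [356.9, -442.7, 219.6]
ee_rot: [-0.555, 0.832, 0.0, -0.0]
contact_force: [-0.2, -0.1, 0.5]
gripper_width: 85.4
```

>>> {"fn": "drive_tool", "kwargs": {"moves": [[[-0.0244,-0.0105,0.0024,0,0,-0.1051,0],[-0.0232,-0.013,0.0024,0,0,-0.1051,0],[-0.0217,-0.0154,0.0024,0,0,-0.1051,0],[-0.0199,-0.0176,0.0024,0,0,-0.1051,0],[-0.018,-0.0195,0.0024,0,0,-0.1051,0],[-0.0158,-0.0213,0.0024,0,0,-0.1051,0],[-0.0135,-0.0229,0.0024,0,0,-0.1051,0],[-0.011,-0.0242,0.0024,0,0,-0.1051,0]]]}}

```text
clock: 1.43
position: [510.2, -295.6, 200.3]
ee_rot: [0.846, -0.533, -0.001, 0.0]
contact_force: [-0.5, 0.2, 0.3]
gripper_width: 85.5
```

```bash
python3 - <<'E'
from plan import *
st()
t=get_image("top");s=get_image("scene")
cv2.imwrite("pics/c2.png",np.hstack([crop(t,390,160,100,90,400,360),crop(s,100,90,100,90,400,360)]))
E
```

```text
Traceback (most recent call last):
  File "plan.py", line 18, in st
    s=read_state();print(s['clock'],s['position'].round(1),R.from_quat(s['ee_rot']).as_matrix().round(3).tolist(),s['contact_force'].round(1),s['gripper_width'].round(1),s['joints'].round(2))
                                                                                                                                              ^^^^^^^^^^^^^^^^^^^^^^^^
AttributeError: 'float' object has no attribute 'round'
```

>>> {"fn": "drive_tool", "kwargs": {"moves": [[[0,0,0.03,0,0,0,0],[0,0,0.03,0,0,0,0],[0,0,0.03,0,0,0,0],[0,0,0.018,0,0,0,0],[0,0,0,0,0,0,0]]]}}

```text
clock: 1.85
position: [506.4, -295.4, 87.9]
ee_rot: [0.845, -0.535, -0.005, 0.001]
contact_force: [-0.8, 0.8, 0.2]
gripper_width: 85.7
```

```bash
sed -i "s/s\['gripper_width'\].round(1)/round(s['gripper_width'],1)/" plan.py; python3 - <<'E'
from plan import *
st()
t=get_image("top");s=get_image("scene")
cv2.imwrite("pics/c2.png",np.hstack([crop(t,390,160,100,90,400,360),crop(s,110,90,100,90,400,360)]))
E
```

```text
1.85 [ 506.4 -295.4   87.9] [[0.427, -0.904, -0.01], [-0.904, -0.427, 0.004], [-0.008, 0.007, -1.0]] [-0.8  0.8  0.2] 85.7 [-0.25  0.47 -0.27 -0.   -0.84  0.69]
```

View pics/c2.png

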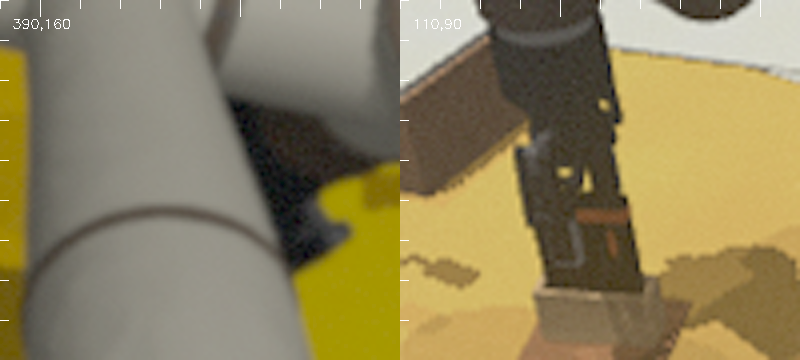

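The bank's orange band is at (258,144) in the scene picture, and the open fingers straddle its faces. Closing now.

>>> {"fn": "drive_tool", "kwargs": {"moves": [[[0,0,0,0,0,0,0],[0,0,0,0,0,0,0],[0,0,-0.003,0,0,0,255],[0,0,0,0,0,0,255],[0,0,0,0,0,0,255],[0,0,0,0,0,0,255],[0,0,0,0,0,0,255],[0,0,0,0,0,0,255]]]}}

```text
clock: 2.62
position: [510.0, -296.8, 96.1]
ee_rot: [0.845, -0.535, 0.0, -0.0]
contact_force: [1.7, -0.4, -1.3]
gripper_width: 15.1
```

>>> {"fn": "drive_tool", "kwargs": {"moves": [[[0,0,0,0,0,0,255],[0,0,0,0,0,0,255],[0,0,0,0,0,0,255],[0,0,0,0,0,0,255]]]}}

```text
clock: 2.95
position: [510.0, -296.8, 96.1]
ee_rot: [0.845, -0.535, 0.0, -0.0]
contact_force: [1.0, -0.1, 1.3]
gripper_width: 15.5
```

>>> {"fn": "drive_tool", "kwargs": {"moves": [[[0,0,-0.005,0,0,0,255],[0,0,-0.02,0,0,0,255],[0,0,-0.025,0,0,0,255],[0,0,-0.025,0,0,0,255],[0,0,-0.02,0,0,0,255],[0,0,-0.02,0,0,0,255],[0,0,0,0,0,0,255]]]}}

```text
clock: 3.53
position: [511.2, -297.7, 215.4]
ee_rot: [0.845, -0.535, 0.004, -0.0]
contact_force: [0.4, -0.5, -1.8]
gripper_width: 15.4
```

```bash
cat > fit.py <<'E'
from h import *
from scipy.optimize import minimize
K=6
def hullmask(pts,o,sz):
    m=np.zeros((sz[1]*K,sz[0]*K),np.uint8);q=cv2.convexHull(((pts-o+.5)*K).astype(np.float32))
    cv2.fillConvexPoly(m,np.round(q*16).astype(np.int32),255,shift=4);return m>0
roi={"top":(275,150,60,45),"scene":(205,190,60,45)}
obs={}
for n in roi:
    u,v,w,h=roi[n];im=cv2.imread(f"pics/{n}0.png")[v:v+h,u:u+w]
    hs=cv2.cvtColor(cv2.resize(im,None,fx=K,fy=K,interpolation=cv2.INTER_CUBIC),cv2.COLOR_BGR2HSV)
    m=cv2.inRange(hs,(3,130,80),(16,255,255));k,l,s,_=cv2.connectedComponentsWithStats(m)
    i=1+s[1:,4].argmax();pts=np.argwhere(l==i)[:,::-1]
    print(n,s[i]/K,np.array([u,v]))
    obs[n]=(np.array([u,v]),(w,h),hullmask(pts/K+np.array([u,v])-.5,np.array([u,v]),(w,h)))
def model(p,a,b):
    x,y,yaw=p[:3];B=np.array([[i*b,j*a,k] for i in(-1,1) for j in(-1,1) for k in (56,65)])
    r=R.from_euler('z',yaw,degrees=True)*R.from_euler('y',-25,degrees=True)
    return r.apply(B)+[x,y,33]
def cost(p,names):
    c=0
    for n in names:
        o,sz,m=obs[n];q=hullmask(proj(n,model(p,p[3],p[4])),o,sz);c-= (m&q).sum()/(m|q).sum()
    return c
for names in(["top"],["scene"],["top","scene"]):
    r=minimize(cost,[626,49,4.5,45.5,18.3],args=(names,),method="Nelder-Mead",options=dict(initial_simplex=np.array([626,49,4.5,45.5,18.3])+np.vstack([np.zeros(5),np.diag([5,5,4,3,3])])))
    print(names,r.x.round(2),r.fun)
E
python3 fit.py
```

```text
top [  12.66666667   13.5          38.           18.16666667 1774.16666667] [275 150]
scene [  12.83333333    9.83333333   38.5          16.33333333 1562.66666667] [205 190]
['top'] [626.44  47.72   3.96  47.33  19.06] -0.9721299021935239
['scene'] [626.03  49.02   4.08  43.75  15.21] -0.9746202841744243
['top', 'scene'] [626.47  49.16   4.66  45.07  18.44] -1.8028195677922856
```

```bash
python3 - <<'E'
from plan import *
q=quat(184.3,25); print(q.as_matrix().round(3))
plan([((540,30,225),q,13),((554.2,42.1,188),q,2)],255)
E
```

```text
[[ 0.075 -0.904  0.421]
 [-0.997 -0.068  0.032]
 [ 0.    -0.423 -0.906]]
[-0.0218, -0.0128, -0.0008, 0.0327, 0.0058, 0.0279, 255]
[-0.0222, -0.0122, -0.0005, 0.0327, 0.0058, 0.0279, 255]
[-0.0225, -0.0116, -0.0003, 0.0327, 0.0058, 0.0279, 255]
[-0.0228, -0.011, -0.0, 0.0327, 0.0058, 0.0279, 255]
[-0.0231, -0.0103, 0.0002, 0.0327, 0.0058, 0.0279, 255]
[-0.0234, -0.0097, 0.0004, 0.0327, 0.0058, 0.0279, 255]
[-0.0237, -0.009, 0.0005, 0.0327, 0.0058, 0.0279, 255]
[-0.0239, -0.0083, 0.0007, 0.0327, 0.0058, 0.0279, 255]
[-0.0241, -0.0076, 0.0008, 0.0327, 0.0058, 0.0279, 255]
[-0.0243, -0.0069, 0.0009, 0.0327, 0.0058, 0.0279, 255]
[-0.0245, -0.0062, 0.001, 0.0327, 0.0058, 0.0279, 255]
[-0.0247, -0.0055, 0.001, 0.0327, 0.0058, 0.0279, 255]
[-0.0248, -0.0047, 0.0011, 0.0327, 0.0058, 0.0279, 255]
-> [540.1  29.9 225. ]
[-0.0056, 0.001, 0.0199, 0.0002, -0.0001, -0.0002, 255]
[-0.0056, 0.001, 0.0199, 0.0002, -0.0001, -0.0002, 255]
-> [554.2  42.2 188. ]
```

>>> {"fn": "drive_tool", "kwargs": {"moves": [[[-0.0218,-0.0128,-0.0008,0.0327,0.0058,0.0279,255],[-0.0222,-0.0122,-0.0005,0.0327,0.0058,0.0279,255],[-0.0225,-0.0116,-0.0003,0.0327,0.0058,0.0279,255],[-0.0228,-0.011,0,0.0327,0.0058,0.0279,255],[-0.0231,-0.0103,0.0002,0.0327,0.0058,0.0279,255],[-0.0234,-0.0097,0.0004,0.0327,0.0058,0.0279,255],[-0.0237,-0.009,0.0005,0.0327,0.0058,0.0279,255],[-0.0239,-0.0083,0.0007,0.0327,0.0058,0.0279,255]]]}}

```text
clock: 4.2
position: [526.4, -94.1, 215.9]
ee_rot: [0.772, -0.622, 0.088, -0.097]
contact_force: [0.3, 0.9, -1.6]
gripper_width: 15.5
```

>>> {"fn": "drive_tool", "kwargs": {"moves": [[[-0.0241,-0.0076,0.0008,0.0327,0.0058,0.0279,255],[-0.0243,-0.0069,0.0009,0.0327,0.0058,0.0279,255],[-0.0245,-0.0062,0.001,0.0327,0.0058,0.0279,255],[-0.0247,-0.0055,0.001,0.0327,0.0058,0.0279,255],[-0.0248,-0.0047,0.0011,0.0327,0.0058,0.0279,255],[-0.0056,0.001,0.012,0,0,0,255],[-0.0056,0.001,0.012,0,0,0,255],[0,0,0,0,0,0,255]]]}}

```text
clock: 4.87
position: [543.7, 42.4, 194.7]
ee_rot: [0.717, -0.665, 0.142, -0.154]
contact_force: [-1.4, -1.0, -1.4]
gripper_width: 15.2
```

>>> {"fn": "drive_tool", "kwargs": {"moves": [[[0,0,0,0,0,0,255],[0,0,0,0,0,0,255],[0,0,0,0,0,0,255]]]}}

```text
clock: 5.12
position: [546.3, 42.2, 199.2]
ee_rot: [0.715, -0.665, 0.144, -0.158]
contact_force: [-0.5, 0.7, -1.7]
gripper_width: 15.2
```

```bash
python3 - <<'E'
from plan import *
st(); plan([((554.2,42.1,188),quat(184.3,25),1)],255)
t=get_image("top");s=get_image("scene")
cv2.imwrite("pics/s1.png",s);cv2.imwrite("pics/t1.png",t)
cv2.imwrite("pics/c3.png",np.hstack([crop(t,270,110,80,90,400,450),crop(s,180,150,80,90,400,450)]))
E
```

```text
5.1167 [546.3  42.2 199.2] [[0.073, -0.907, 0.415], [-0.997, -0.065, 0.034], [-0.004, -0.417, -0.909]] [-0.5  0.7 -1.7] 15.2 [ 0.43  0.11 -0.68  0.38 -0.4  -0.68]
[0.0007, -0.0025, 0.0135, 0.0065, 0.0027, -0.0034, 255]
-> [554.2  42.1 188. ]
```

View pics/c3.png

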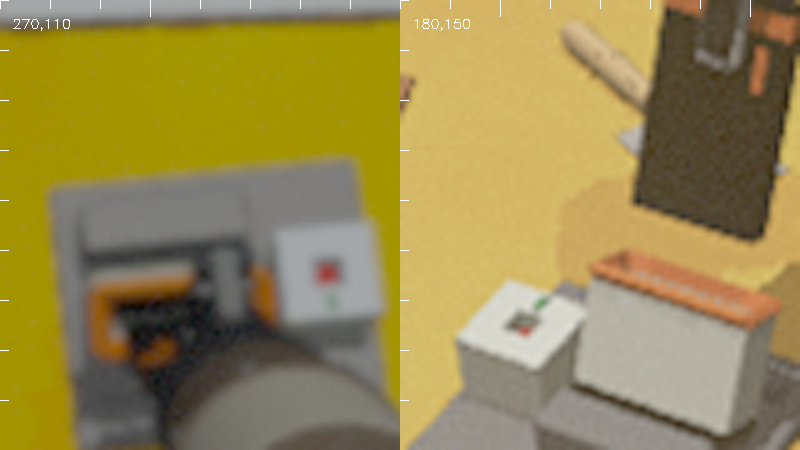

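Scene: the bank's lower corners are at (226.4,190.6) and (252.6,198.2), hanging above the orange mouth. I'll check these against the prediction.

```bash
python3 - <<'E'
from plan import *
s=read_state();r=R.from_quat(s['ee_rot']);p=s['position']
for dx in(-1,0,1):
  P=[p+r.apply([sx*35+dx,-8,91]) for sx in(1,-1)]
  print(dx,proj("scene",P).round(1).tolist())
q=r.as_matrix();O=np.array([626.3,48.5,33])
a=np.radians(4.3);ex=np.array([np.cos(a),np.sin(a),0]);ey=np.array([-np.sin(a),np.cos(a),0]);zs=-np.sin(np.radians(25))*ex+[0,0,np.cos(np.radians(25))];xs=np.cross(ey,zs)
tip=p+r.apply([0,0,91])-O;print("tip in slot",tip@xs,tip@ey,tip@zs)
E
```

```text
-1 [[225.8, 191.0], [250.7, 199.2]]
0 [[225.4, 190.9], [250.3, 199.1]]
1 [[225.1, 190.7], [249.9, 199.0]]
tip in slot -2.909934312397624 0.0018835995851933518 93.69239188794452
```

```bash
cat > slot.py <<'E'
from plan import *
O=np.array([626.3,48.5,33]);a=np.radians(4.3);ex=np.array([np.cos(a),np.sin(a),0]);ey=np.array([-np.sin(a),np.cos(a),0])
zs=-np.sin(np.radians(25))*ex+np.array([0,0,np.cos(np.radians(25))]);xs=np.cross(ey,zs)
Q=quat(184.3,25)
def S(x,y,z,L=91): return O+x*xs+y*ey+(z+L)*zs
def rep(L=91):
    s=read_state();r=R.from_quat(s['ee_rot']);t=s['position']-O;M=np.c_[xs,ey,zs]
    print("t",round(s['clock'],2),"tcp slot",(t@M).round(1)-[0,0,L],"F slot",(s['contact_force']@M).round(1),"rot err",(Q.inv()*r).as_rotvec().round(4),s['gripper_width'])
E
python3 - <<'E'
from slot import *
rep();plan([(S(0,-2.2,78),Q,2),(S(0,-2.2,58),Q,2)],255)
E
```

```text
t 5.22 tcp slot [-2.4 -0.3 93.7] F slot [-1.  -0.3 -0.7] rot err [-0.006  -0.0029  0.0035] 15.82823410422923
[0.001, -0.0012, 0.0078, 0.003, 0.0014, -0.0018, 255]
[0.001, -0.0012, 0.0078, 0.003, 0.0014, -0.0018, 255]
-> [555.2  40.9 186.2]
[-0.0, -0.0, 0.01, 0.0, 0.0, 0.0, 255]
[-0.0, -0.0, 0.01, 0.0, 0.0, 0.0, 255]
-> [563.6  41.5 168.1]
```

>>> {"fn": "drive_tool", "kwargs": {"moves": [[[0.001,-0.0012,0.0078,0.003,0.0014,-0.0018,255],[0.001,-0.0012,0.0078,0.003,0.0014,-0.0018,255],[0,0,0,0,0,0,255],[0,0,0,0,0,0,255],[0,0,0,0,0,0,255]]]}}

```text
clock: 5.63
position: [555.1, 41.2, 186.1]
ee_rot: [0.716, -0.664, 0.147, -0.159]
contact_force: [-1.0, -0.4, -1.3]
gripper_width: 15.1
```

```bash
python3 -c "
from slot import *
rep();plan([(S(0,-2.2,58),Q,3)],255)"
```

```text
t 5.63 tcp slot [-0.2 -2.  78. ] F slot [-1.5 -0.3 -0.7] rot err [-0.0004 -0.0001 -0.0006] 15.116341570600822
[0.0001, -0.0001, 0.0067, 0.0001, 0.0, 0.0002, 255]
[0.0001, -0.0001, 0.0067, 0.0001, 0.0, 0.0002, 255]
[0.0001, -0.0001, 0.0067, 0.0001, 0.0, 0.0002, 255]
-> [563.8  41.5 168. ]
```

Good tracking. Entering the flare now.

>>> {"fn": "drive_tool", "kwargs": {"moves": [[[0,0,0.0067,0,0,0,255],[0,0,0.0067,0,0,0,255],[0,0,0.0067,0,0,0,255],[0,0,0,0,0,0,255],[0,0,0,0,0,0,255]]]}}

```text
clock: 6.05
position: [563.3, 41.8, 166.6]
ee_rot: [0.716, -0.664, 0.147, -0.158]
contact_force: [-0.2, -0.0, -1.3]
gripper_width: 15.2
```

>>> {"fn": "drive_tool", "kwargs": {"moves": [[[0,0,0.004,0,0,0,255],[0,0,0.004,0,0,0,255],[0,0,0.004,0,0,0,255],[0,0,0,0,0,0,255]]]}}

```text
clock: 6.38
position: [568.6, 42.6, 155.8]
ee_rot: [0.717, -0.663, 0.147, -0.158]
contact_force: [-0.6, 1.6, -3.5]
gripper_width: 15.1
```

```bash
python3 -c "
from slot import *
rep()"
```

```text
t 6.38 tcp slot [-0.7 -1.6 44.8] F slot [-1.9  1.7 -3. ] rot err [-0.0012 -0.0007 -0.0018] 15.081127775640878
```

>>> {"fn": "drive_tool", "kwargs": {"moves": [[[0,0,0.005,0,0,0,255],[0,0,0.005,0,0,0,255],[0,0,0.005,0,0,0,255],[0,0,0,0,0,0,255]]]}}

```text
clock: 6.72
position: [574.7, 43.0, 142.0]
ee_rot: [0.717, -0.663, 0.146, -0.158]
contact_force: [0.3, 3.2, -3.8]
gripper_width: 15.4
```

>>> {"fn": "drive_tool", "kwargs": {"moves": [[[0,0,0.005,0,0,0,255],[0,0,0.005,0,0,0,255],[0,0,0.005,0,0,0,255],[0,0,0,0,0,0,255]]]}}

```text
clock: 7.05
position: [582.0, 43.4, 133.4]
ee_rot: [0.717, -0.664, 0.143, -0.156]
contact_force: [-2.3, 3.8, -3.5]
gripper_width: 15.3
```

```bash
python3 -c "
from slot import *
rep()"
```

```text
t 7.05 tcp slot [ 2.  -1.7 18.8] F slot [-3.3  3.9 -2.3] rot err [-0.011  -0.0031 -0.0012] 15.335503363227838
```

>>> {"fn": "drive_tool", "kwargs": {"moves": [[[0,0,0,0,0,0,255],[0,0,0,0,0,0,255]]]}}

```text
clock: 7.22
position: [581.9, 43.4, 133.4]
ee_rot: [0.717, -0.664, 0.143, -0.156]
contact_force: [-3.0, 5.7, -3.8]
gripper_width: 15.0
```

```bash
python3 -c "
from slot import *
rep()"
```

```text
t 7.22 tcp slot [ 2.  -1.8 18.8] F slot [-3.9  5.9 -2.4] rot err [-0.011  -0.0031 -0.0015] 14.970676493874198
```

```bash
python3 -c "
from slot import *
rep();s=read_state();print(s['joints'],s['wrist_torque'],s['joint_efforts'])"
```

```text
t 7.22 tcp slot [ 2.  -1.8 18.8] F slot [-3.9  5.9 -2.4] rot err [-0.011  -0.0031 -0.0015] 14.970676493874198
[ 0.33667535  0.25646074 -0.77935141  0.70960308 -0.15994104 -0.94092786] [1.51521122 2.11014648 0.5983133 ] [ -2.87214294 -29.77230191  15.67048967   1.98736556  -0.26708979
   0.11394133]
```

Joint 5 is at its range limit of -0.16, so the tool can't go deeper in this pose. The bank is already about 45 mm inside the slot and gravity favours sliding, so I'll release it and push from above afterwards.

>>> {"fn": "drive_tool", "kwargs": {"moves": [[[0,0,0,0,0,0,180],[0,0,0,0,0,0,120],[0,0,0,0,0,0,60],[0,0,0,0,0,0,0],[0,0,0,0,0,0,0],[0,0,0,0,0,0,0],[0,0,0,0,0,0,0],[0,0,0,0,0,0,0]]]}}

```text
clock: 7.88
position: [582.5, 42.7, 134.3]
ee_rot: [0.717, -0.664, 0.143, -0.156]
contact_force: [1.3, -0.7, -0.4]
gripper_width: 85.3
```

```bash
python3 - <<'E'
from slot import *
rep()
t=get_image("top");s=get_image("scene")
cv2.imwrite("pics/c4.png",np.hstack([crop(t,270,110,80,90,400,450),crop(s,180,140,80,90,400,450)]))
# predicted bank top front corners in scene for depth d
for d in(0,10,20): print(d,proj("scene",[O+zs*(120+d)+xs*8+ey*y for y in(-35,35)]).round(1).tolist())
plan([(S(0,-2,160),Q,4)],0)
E
```

```text
t 7.88 tcp slot [ 2.8 -2.5 19.5] F slot [ 1.  -0.8 -0.9] rot err [-0.0095 -0.0021 -0.001 ] 85.3095156444751
0 [[226.5, 180.9], [251.7, 189.1]]
10 [[227.2, 177.0], [252.5, 185.1]]
20 [[227.8, 173.1], [253.2, 181.2]]
[-0.0002, 0.001, -0.0351, 0.0024, 0.0005, 0.0003, 0]
[-0.0002, 0.0009, -0.0351, 0.0024, 0.0005, 0.0003, 0]
[-0.0001, 0.0009, -0.0351, 0.0024, 0.0005, 0.0003, 0]
[-0.0001, 0.0008, -0.0351, 0.0024, 0.0005, 0.0003, 0]
-> [520.8  38.5 260.3]
```

View pics/c4.png

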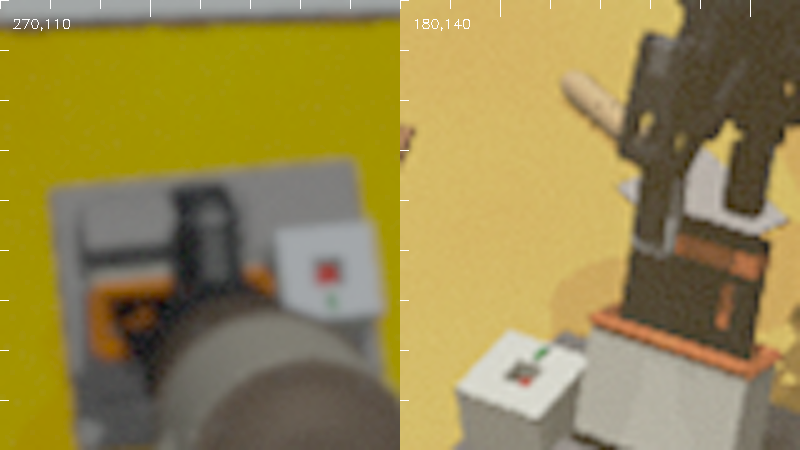

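Scene: the bank's upper right corner is at (253.6,187.2), which puts it home or a few mm short. I'll retreat, close the fingers and press on its end.

>>> {"fn": "drive_tool", "kwargs": {"moves": [[[0,0.0007,-0.015,0.003,0,0,0],[0,0.0007,-0.02,0.003,0,0,0],[0,0.0007,-0.02,0.003,0,0,255],[0,0,0,0,0,0,255],[0,0,0,0,0,0,255],[0,0,0,0,0,0,255],[0,0,0,0,0,0,255],[0,0,0,0,0,0,255]]]}}

```text
clock: 8.65
position: [557.3, 40.4, 182.1]
ee_rot: [0.716, -0.664, 0.146, -0.158]
contact_force: [-0.0, 0.9, -0.6]
gripper_width: 12.3
```

```bash
python3 - <<'E'
from slot import *
rep(0);plan([(S(0,-1,138,0),Q,4)],255)
E
```

```text
t 8.65 tcp slot [ 1.000e-01 -2.900e+00  1.645e+02] F slot [-0.2  0.9 -0.6] rot err [-0.0028 -0.0013 -0.0011] 12.341773955439201
[-0.0005, 0.0, 0.0066, 0.0007, 0.0003, 0.0003, 255]
[-0.0005, 0.0, 0.0066, 0.0007, 0.0003, 0.0003, 255]
[-0.0005, 0.0, 0.0066, 0.0007, 0.0003, 0.0003, 255]
[-0.0005, 0.0, 0.0066, 0.0007, 0.0003, 0.0003, 255]
-> [568.3  43.3 158.2]
```

>>> {"fn": "drive_tool", "kwargs": {"moves": [[[-0.0005,0,0.0066,0.0007,0,0,255],[-0.0005,0,0.0066,0.0007,0,0,255],[-0.0005,0,0.0066,0.0007,0,0,255],[-0.0005,0,0.0066,0.0007,0,0,255],[0,0,0,0,0,0,255],[0,0,0,0,0,0,255]]]}}

```text
clock: 9.15
position: [568.2, 43.1, 158.2]
ee_rot: [0.716, -0.664, 0.147, -0.159]
contact_force: [-0.0, -0.1, 0.2]
gripper_width: 0.1
```

>>> {"fn": "drive_tool", "kwargs": {"moves": [[[0,0,0.004,0,0,0,255],[0,0,0.004,0,0,0,255],[0,0,0,0,0,0,255]]]}}

```text
clock: 9.4
position: [571.9, 43.7, 151.7]
ee_rot: [0.716, -0.663, 0.147, -0.16]
contact_force: [0.6, -0.2, -0.6]
gripper_width: 0.2
```

```bash
python3 -c "
from slot import *
rep(0);print(read_state()['joints'][4])"
```

```text
t 9.4 tcp slot [  0.7  -0.7 130.7] F slot [ 0.3 -0.3 -0.8] rot err [ 0.0012 -0.0017 -0.0012] 0.18803232803065095
-0.2055184550817117
```

>>> {"fn": "drive_tool", "kwargs": {"moves": [[[0,0,0.003,0,0,0,255],[0,0,0.002,0,0,0,255],[0,0,0,0,0,0,255],[0,0,0,0,0,0,255]]]}}

```text
clock: 9.73
position: [575.2, 44.3, 150.4]
ee_rot: [0.716, -0.663, 0.149, -0.162]
contact_force: [-5.5, -0.0, 10.8]
gripper_width: -0.2
```

```bash
python3 -c "
from slot import *
rep(0);print(read_state()['joints'][4])"
```

```text
t 9.73 tcp slot [  3.1  -0.4 128. ] F slot [-0.4  0.4 12.1] rot err [ 0.0068 -0.0028 -0.0009] -0.23346904867950624
-0.18426664614410426
```

Contact at s=128.0 mm, which is exactly the home value, with 12 N. One firmer press, then retreat.

>>> {"fn": "drive_tool", "kwargs": {"moves": [[[0,0.001,0.002,0,0,0,255],[0,0,0,0,0,0,255],[0,0,0,0,0,0,255]]]}}

```text
clock: 9.98
position: [576.3, 44.5, 150.8]
ee_rot: [0.715, -0.663, 0.15, -0.164]
contact_force: [-11.6, -1.9, 20.1]
gripper_width: -0.1
```

```bash
python3 - <<'E'
from slot import *
rep(0)
Qs=quat(118)
p,r=plan([(S(0,0,190,0),Q,2),((470,345,260),Qs,14)],0)
E
```

```text
t 9.98 tcp slot [  4.3  -0.3 128. ] F slot [-2.1 -1.  23.2] rot err [ 0.0116 -0.0033 -0.0006] -0.08487562421767977
[-0.0002, 0.0018, -0.031, -0.0058, 0.0017, 0.0003, 0]
[-0.0002, 0.002, -0.031, -0.0058, 0.0017, 0.0003, 0]
-> [546.2  42.4 205.1]
[-0.022, 0.0018, -0.0052, -0.0276, 0.018, 0.0813, 0]
[-0.0216, 0.0037, -0.0055, -0.0276, 0.018, 0.0813, 0]
[-0.0212, 0.0056, -0.0057, -0.0276, 0.018, 0.0813, 0]
[-0.0205, 0.0075, -0.0059, -0.0276, 0.018, 0.0813, 0]
[-0.0197, 0.0093, -0.0061, -0.0276, 0.018, 0.0813, 0]
[-0.0188, 0.011, -0.0061, -0.0276, 0.018, 0.0813, 0]
[-0.0177, 0.0127, -0.0061, -0.0276, 0.018, 0.0813, 0]
[-0.0165, 0.0142, -0.0061, -0.0276, 0.018, 0.0813, 0]
[-0.0152, 0.0157, -0.0059, -0.0276, 0.018, 0.0813, 0]
[-0.0138, 0.017, -0.0058, -0.0276, 0.018, 0.0813, 0]
[-0.0122, 0.0182, -0.0055, -0.0276, 0.018, 0.0813, 0]
[-0.0106, 0.0193, -0.0052, -0.0276, 0.018, 0.0813, 0]
[-0.0089, 0.0202, -0.0048, -0.0276, 0.018, 0.0813, 0]
[-0.0071, 0.021, -0.0044, -0.0276, 0.018, 0.0813, 0]
-> [469.9 344.9 260. ]
```

```bash
python3 - <<'E'
from slot import *
plan([(S(0,0,190,0),Q,2),((463.5,346,215),quat(208),9)],0)
E
```

```text
[-0.0002, 0.0018, -0.031, -0.0058, 0.0017, 0.0003, 0]
[-0.0002, 0.002, -0.031, -0.0058, 0.0017, 0.0003, 0]
-> [546.2  42.4 205.1]
[-0.0343, 0.0055, -0.0038, -0.0478, -0.01, -0.0452, 0]
[-0.0346, 0.0042, -0.0032, -0.0478, -0.01, -0.0452, 0]
[-0.0348, 0.0027, -0.0027, -0.0478, -0.01, -0.0452, 0]
[-0.0349, 0.0013, -0.0023, -0.0478, -0.01, -0.0452, 0]
[-0.0349, -0.0002, -0.0019, -0.0478, -0.01, -0.0452, 0]
[-0.0349, -0.0017, -0.0016, -0.0478, -0.01, -0.0452, 0]
[-0.0348, -0.0032, -0.0014, -0.0478, -0.01, -0.0452, 0]
[-0.0346, -0.0047, -0.0012, -0.0478, -0.01, -0.0452, 0]
[-0.0344, -0.0062, -0.0011, -0.0478, -0.01, -0.0452, 0]
-> [463.5 346.  215. ]
```

>>> {"fn": "drive_tool", "kwargs": {"moves": [[[0,0,-0.025,0,0,0,255],[0,0.0038,-0.037,-0.0116,0.0034,0,255],[0,0,0,0,0,0,0],[-0.0343,0.0055,-0.0038,-0.0478,-0.01,-0.0452,0],[-0.0346,0.0042,-0.0032,-0.0478,-0.01,-0.0452,0],[-0.0348,0.0027,-0.0027,-0.0478,-0.01,-0.0452,0],[-0.0349,0.0013,-0.0023,-0.0478,-0.01,-0.0452,0],[-0.0349,-0.0002,-0.0019,-0.0478,-0.01,-0.0452,0]]]}}

```text
clock: 10.65
position: [499.1, 212.0, 204.2]
ee_rot: [0.804, -0.587, 0.063, -0.068]
contact_force: [0.6, 0.2, 0.6]
gripper_width: 72.2
```

>>> {"fn": "drive_tool", "kwargs": {"moves": [[[-0.0349,-0.0017,-0.0016,-0.0478,-0.01,-0.0452,0],[-0.0348,-0.0032,-0.0014,-0.0478,-0.01,-0.0452,0],[-0.0346,-0.0047,-0.0012,-0.0478,-0.01,-0.0452,0],[-0.0344,-0.0062,-0.0011,-0.0478,-0.01,-0.0452,0],[0,0,0,0,0,0,0],[0,0,0,0,0,0,0]]]}}

```text
clock: 11.15
position: [463.1, 346.9, 207.2]
ee_rot: [0.858, -0.514, -0.003, 0.004]
contact_force: [0.0, -1.0, -0.2]
gripper_width: 85.2
```

```bash
python3 - <<'E'
from plan import *
st();plan([((463.5,346,215),quat(208),2),((463.5,346,104),quat(208),5)],0)
t=get_image("top");s=get_image("scene")
cv2.imwrite("pics/s2.png",s);cv2.imwrite("pics/t2.png",t)
a=np.hstack([crop(t,270,125,70,70,400,400),crop(s,190,145,70,70,400,400)])
cv2.imwrite("pics/c5.png",a)
E
```

```text
11.15 [463.1 346.9 207.2] [[0.471, -0.882, -0.009], [-0.882, -0.471, -0.003], [-0.001, 0.009, -1.0]] [ 0.  -1.  -0.2] 85.2 [ 0.92  0.34 -0.15 -0.01 -1.09 -0.43]
[0.0005, 0.0001, -0.0039, 0.0046, 0.0007, 0.0008, 0]
[0.0005, 0.0, -0.0039, 0.0046, 0.0007, 0.0008, 0]
-> [463.5 346.  215. ]
[0.0, 0.0, 0.0222, -0.0, 0.0, 0.0, 0]
[0.0, 0.0, 0.0222, -0.0, 0.0, 0.0, 0]
[0.0, 0.0, 0.0222, -0.0, 0.0, 0.0, 0]
[0.0, 0.0, 0.0222, -0.0, 0.0, 0.0, 0]
[0.0, 0.0, 0.0222, -0.0, 0.0, 0.0, 0]
-> [463.5 346.  104. ]
```

View pics/c5.png

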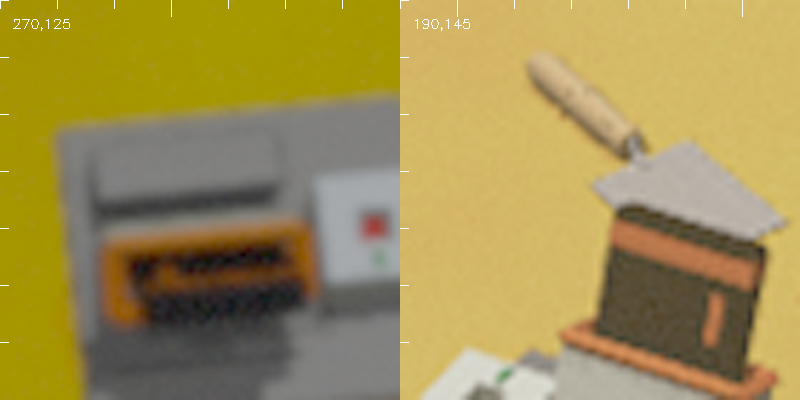

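The bank sits in the orange mouth with an even edge; its top corners are at about (227,181) and (254,188) in the scene picture. Now the stylus.

>>> {"fn": "drive_tool", "kwargs": {"moves": [[[0.0008,0,0.02,0.009,0,0,0],[0,0,0.022,0,0,0,0],[0,0,0.022,0,0,0,0],[0,0,0.022,0,0,0,0],[0,0,0.012,0,0,0,0],[0,0,0,0,0,0,0],[0,0,0,0,0,0,0]]]}}

```text
clock: 11.83
position: [463.6, 342.8, 109.7]
ee_rot: [0.857, -0.516, -0.0, 0.0]
contact_force: [0.6, 0.4, 0.5]
gripper_width: 85.3
```

```bash
python3 - <<'E'
from plan import *
st()
t=get_image("top");s=get_image("scene")
cv2.imwrite("pics/c6.png",np.hstack([crop(t,150,190,70,70,400,400),crop(s,335,175,70,70,400,400)]))
E
```

```text
11.8333 [463.6 342.8 109.7] [[0.468, -0.884, -0.001], [-0.884, -0.468, -0.0], [0.0, 0.001, -1.0]] [0.6 0.4 0.5] 85.3 [ 0.92  0.43 -0.28 -0.   -0.86 -0.43]
```

View pics/c6.png

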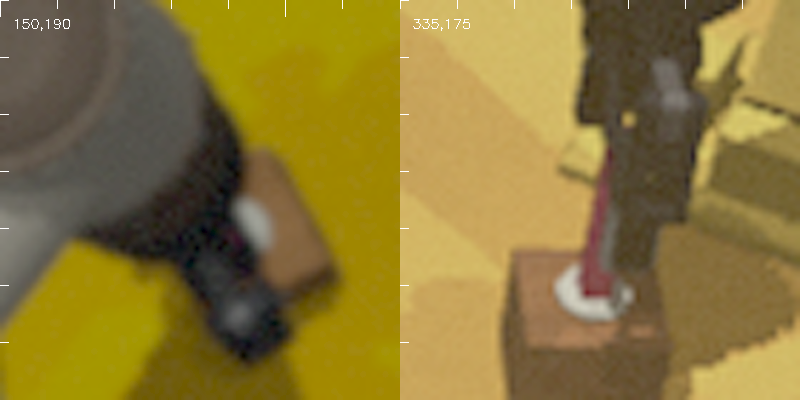

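```bash
python3 - <<'E'
from plan import *
s=read_state();r=R.from_quat(s['ee_rot']);p=s['position']
print("near tip pad",proj("scene",p+r.apply([0,-46,-5])).round(1),"tcp",proj("scene",p).round(1))
for P in([463.5,346,62],[463.5,346,110],[463.5,346,140]): print(P,proj("scene",P).round(1),proj("top",P).round(1))
t=lambda x,y:(335+x/5.714-.4,175+y/5.714-.4)
print("handle base px",t(597,292),"edge mid z110 px",t(605,165),"finger tip centre",t(632,262))
E
```

```text
near tip pad [[373.6 221.4]] tcp [[370.8 209.8]]
[463.5, 346, 62] [[368.5 224.6]] [[189.9 230.3]]
[463.5, 346, 110] [[371.5 210.2]] [[186.2 227.5]]
[463.5, 346, 140] [[373.6 200.8]] [[183.7 225.6]]
handle base px (439.0802240112006, 225.70255512775637) edge mid z110 px (440.48029401470075, 203.4764438221911) finger tip centre (445.20553027651385, 220.45229261463072)
```

Scene: the guard is at (369,226) and the near fingertip at (375,220). This agrees with the prediction, and the stylus lies about 3.5 mm along tool -x. Correct and close.

>>> {"fn": "drive_tool", "kwargs": {"moves": [[[-0.0035,0,0.004,0,0,0,0],[0,0,0,0,0,0,0],[0,0,0,0,0,0,255],[0,0,0,0,0,0,255],[0,0,0,0,0,0,255],[0,0,0,0,0,0,255],[0,0,0,0,0,0,255],[0,0,0,0,0,0,255]]]}}

```text
clock: 12.6
position: [462.0, 347.4, 105.6]
ee_rot: [0.857, -0.515, -0.0, -0.0]
contact_force: [0.7, -0.6, 4.1]
gripper_width: 13.4
```

>>> {"fn": "drive_tool", "kwargs": {"moves": [[[0,0,0,0,0,0,255],[0,0,0,0,0,0,255],[0,0,0,0,0,0,255]]]}}

```text
clock: 12.85
position: [462.0, 347.4, 105.6]
ee_rot: [0.857, -0.515, -0.0, -0.0]
contact_force: [-1.0, -0.2, 0.8]
gripper_width: 13.0
```

```bash
python3 - <<'E'
from plan import *
st();s=read_state();print(s['wrist_torque'])
E
```

```text
12.85 [462.  347.4 105.6] [[0.469, -0.883, -0.0], [-0.883, -0.469, 0.001], [-0.001, -0.0, -1.0]] [-1.  -0.2  0.8] 13.0 [ 0.92  0.43 -0.28 -0.   -0.85 -0.44]
[ 0.00461577 -0.00765106 -0.02523145]
```

```bash
python3 - <<'E'
from plan import *
import numpy as np
# button pixel centroids (red) in fresh pics
for n,roi,z in(("top",(325,150,25,25),40),("scene",(192,205,25,20),40)):
    for f in("0","2"):
        im=cv2.imread(f"pics/{n if f=='0' else n[0]}{f}.png");u,v,w,h=roi;c=im[v:v+h,u:u+w]
        hs=cv2.cvtColor(c,cv2.COLOR_BGR2HSV);m=((hs[...,0]<8)|(hs[...,0]>172))&(hs[...,1]>110)
        y,x=np.nonzero(m);
        if len(x): print(n,f,len(x),x.mean()+u,y.mean()+v,atz(n,x.mean()+u,y.mean()+v,z).round(1))
        print(proj(n,[[632.5,-34.3,50],[632.5,-34.3,40]]).round(1).tolist())
p,r=plan([((462,347.4,280),quat(208),5),((632.5,-34.3,280),quat(208),11),((632.5,-34.3,160),quat(208),4)],255)
E
```

```text
top 0 11 335.1818181818182 164.27272727272728 [633.4 -36.3  40. ]
[[334.9, 163.5], [334.4, 164.6]]
top 2 11 335.1818181818182 164.27272727272728 [633.4 -36.3  40. ]
[[334.9, 163.5], [334.4, 164.6]]
scene 0 3 204.66666666666666 215.66666666666666 [627.5 -37.4  40. ]
[[204.0, 214.3], [204.4, 217.2]]
scene 2 3 204.33333333333334 215.66666666666666 [628.  -38.1  40. ]
[[204.0, 214.3], [204.4, 217.2]]
[-0.0, -0.0, -0.0349, -0.0, 0.0001, -0.0001, 255]
[-0.0, -0.0, -0.0349, -0.0, 0.0001, -0.0001, 255]
[-0.0, -0.0, -0.0349, -0.0, 0.0001, -0.0001, 255]
[-0.0, -0.0, -0.0349, -0.0, 0.0001, -0.0001, 255]
[-0.0, -0.0, -0.0349, -0.0, 0.0001, -0.0001, 255]
-> [462.  347.3 280.1]
[0.0379, 0.0026, 0.0, -0.0, 0.0, -0.0, 255]
[0.0379, 0.0026, 0.0, -0.0, 0.0, -0.0, 255]
[0.0379, 0.0026, 0.0, -0.0, 0.0, -0.0, 255]
[0.0379, 0.0026, 0.0, -0.0, 0.0, -0.0, 255]
[0.0379, 0.0026, 0.0, -0.0, 0.0, -0.0, 255]
[0.0379, 0.0026, 0.0, -0.0, 0.0, -0.0, 255]
[0.0379, 0.0026, 0.0, -0.0, 0.0, -0.0, 255]
[0.0379, 0.0026, 0.0, -0.0, 0.0, -0.0, 255]
[0.0379, 0.0026, 0.0, -0.0, 0.0, -0.0, 255]
[0.0379, 0.0026, 0.0, -0.0, 0.0, -0.0, 255]
[0.0379, 0.0026, 0.0, -0.0, 0.0, -0.0, 255]
-> [632.5 -34.2 280.1]
[0.0, 0.0, 0.03, -0.0001, 0.0, -0.0, 255]
[0.0, 0.0, 0.03, -0.0001, 0.0, -0.0, 255]
[0.0, -0.0, 0.03, -0.0001, 0.0, -0.0, 255]
[0.0, -0.0, 0.03, -0.0001, 0.0, -0.0, 255]
-> [632.5 -34.2 160.1]
```

>>> {"fn": "drive_tool", "kwargs": {"moves": [[[0,0,-0.01,0,0,0,255],[0,0,-0.0349,0,0,0,255],[0,0,-0.0349,0,0,0,255],[0,0,-0.0349,0,0,0,255],[0,0,-0.0349,0,0,0,255],[0,0,-0.025,0,0,0,255],[0.0379,0.0026,0,0,0,0,255],[0.0379,0.0026,0,0,0,0,255]]]}}

```text
clock: 13.52
position: [493.2, 278.9, 283.1]
ee_rot: [0.858, -0.514, 0.0, -0.003]
contact_force: [0.1, -0.6, -2.9]
gripper_width: 13.4
```

>>> {"fn": "drive_tool", "kwargs": {"moves": [[[0.0379,0.0026,0,0,0,0,255],[0.0379,0.0026,0,0,0,0,255],[0.0379,0.0026,0,0,0,0,255],[0.0379,0.0026,0,0,0,0,255],[0.0379,0.0026,0,0,0,0,255],[0.0379,0.0026,0,0,0,0,255],[0.0379,0.0026,0,0,0,0,255],[0.0379,0.0026,0,0,0,0,255]]]}}

```text
clock: 14.18
position: [617.0, -1.6, 280.7]
ee_rot: [0.857, -0.515, -0.0, -0.0]
contact_force: [0.2, 1.2, -1.0]
gripper_width: 13.1
```

>>> {"fn": "drive_tool", "kwargs": {"moves": [[[0.038,0.003,0,0,0,0,255],[0,0,0.02,0,0,0,255],[0,0,0.03,0,0,0,255],[0,0,0.03,0,0,0,255],[0,0,0.03,0,0,0,255],[0,0,0,0,0,0,255],[0,0,0,0,0,0,255],[0,0,0,0,0,0,255]]]}}

```text
clock: 14.85
position: [633.3, -34.6, 172.3]
ee_rot: [0.857, -0.515, 0.001, -0.001]
contact_force: [0.1, 0.0, -0.2]
gripper_width: 13.3
```

```bash
python3 - <<'E'
from plan import *
st();plan([((632.5,-35,158),quat(208),2)],255)
t=get_image("top");s=get_image("scene")
cv2.imwrite("pics/c7.png",np.hstack([crop(t,300,130,60,60,400,400),crop(s,175,160,60,60,400,400)]))
p=read_state()['position'];print(proj("scene",[p-[0,0,95.6],[632.5,-35,50]]))
E
```

```text
14.85 [633.3 -34.6 172.3] [[0.47, -0.883, 0.003], [-0.883, -0.47, 0.0], [0.001, -0.003, -1.0]] [ 0.1  0.  -0.2] 13.3 [ 0.2   0.45 -0.06  0.   -1.05  0.29]
[-0.0, 0.0005, 0.0071, -0.0014, -0.0007, 0.0001, 255]
[-0.0, 0.0004, 0.0071, -0.0014, -0.0007, 0.0001, 255]
-> [632.5 -35.  158. ]
[[202.67827767 206.57403284]
 [203.82439794 214.24859375]]
```

View pics/c7.png

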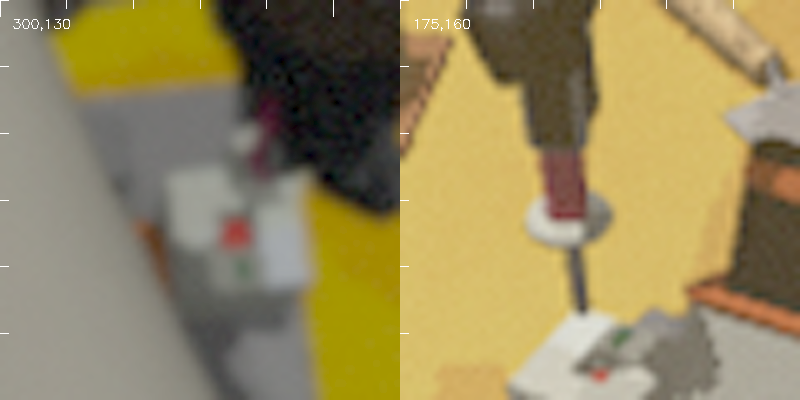

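Scene: the stylus tip is at (202,206) against a predicted (202.7,206.6), and the recess is at about (204,213.5), so they line up. Descending.

>>> {"fn": "drive_tool", "kwargs": {"moves": [[[0,0.0009,0.008,-0.0028,-0.0014,0,255],[0,0,0.008,0,0,0,255],[0,0,0.008,0,0,0,255],[0,0,0.006,0,0,0,255],[0,0,0,0,0,0,255],[0,0,0,0,0,0,255]]]}}

```text
clock: 15.45
position: [630.7, -35.1, 139.1]
ee_rot: [0.857, -0.515, -0.002, 0.001]
contact_force: [-0.3, -0.9, -0.4]
gripper_width: 13.1
```

>>> {"fn": "drive_tool", "kwargs": {"moves": [[[0,0,0.003,0,0,0,255],[0,0,0.003,0,0,0,255],[0,0,0,0,0,0,255],[0,0,0,0,0,0,255]]]}}

```text
clock: 15.78
position: [631.5, -35.0, 134.4]
ee_rot: [0.857, -0.515, -0.001, 0.0]
contact_force: [-0.2, 0.4, 0.7]
gripper_width: 13.3
```

>>> {"fn": "drive_tool", "kwargs": {"moves": [[[0,0,0.002,0,0,0,255],[0,0,0.002,0,0,0,255],[0,0,0,0,0,0,255],[0,0,0,0,0,0,255]]]}}

```text
clock: 16.12
position: [631.5, -35.0, 130.6]
ee_rot: [0.857, -0.515, -0.001, 0.0]
contact_force: [-0.4, -0.0, 4.2]
gripper_width: 13.0
```

>>> {"fn": "drive_tool", "kwargs": {"moves": [[[0,0,0.001,0,0,0,255],[0,0,0.001,0,0,0,255],[0,0,0,0,0,0,255],[0,0,0,0,0,0,255]]]}}

```text
clock: 16.45
position: [631.7, -35.1, 129.7]
ee_rot: [0.857, -0.515, -0.001, 0.0]
contact_force: [-1.7, 0.4, 9.0]
gripper_width: 13.2
```

>>> {"fn": "drive_tool", "kwargs": {"moves": [[[0,0,0.001,0,0,0,255],[0,0,0,0,0,0,255],[0,0,0,0,0,0,255],[0,0,0,0,0,0,255]]]}}

```text
clock: 16.78
position: [631.8, -35.1, 129.5]
ee_rot: [0.857, -0.515, -0.0, 0.0]
contact_force: [-2.1, 0.9, 11.9]
gripper_width: 13.1
```

>>> {"fn": "drive_tool", "kwargs": {"moves": [[[0,0,-0.005,0,0,0,255],[0,0,-0.01,0,0,0,255],[0,0,-0.03,0,0,0,255],[0,0,-0.035,0,0,0,255],[0,0,-0.035,0,0,0,255],[0,0,-0.035,0,0,0,255],[0,0,0,0,0,0,255],[0,0,0,0,0,0,255]]]}}

```text
clock: 17.45
position: [631.9, -34.9, 279.1]
ee_rot: [0.857, -0.515, -0.0, -0.001]
contact_force: [-0.4, 0.2, -1.9]
gripper_width: 13.2
```

```bash
python3 - <<'E'
from plan import *
st();q=R.from_quat([.857,-.515,0,0]);plan([((462,347.4,280),q,11),((462,347.4,185),q,4)],255)
E
```

```text
17.45 [631.9 -34.9 279.1] [[0.469, -0.883, 0.0], [-0.883, -0.469, 0.002], [-0.001, -0.001, -1.0]] [-0.4  0.2 -1.9] 13.2 [ 0.2   0.38  0.09 -0.   -1.29  0.29]
[-0.0379, -0.0026, -0.0, -0.0001, 0.0001, -0.0001, 255]
[-0.0379, -0.0027, -0.0, -0.0001, 0.0001, -0.0001, 255]
[-0.0379, -0.0027, -0.0, -0.0001, 0.0001, -0.0001, 255]
[-0.0379, -0.0027, -0.0, -0.0001, 0.0001, -0.0001, 255]
[-0.0379, -0.0027, -0.0, -0.0001, 0.0001, -0.0001, 255]
[-0.0379, -0.0027, -0.0, -0.0001, 0.0001, -0.0001, 255]
[-0.0379, -0.0027, -0.0, -0.0001, 0.0001, -0.0001, 255]
[-0.0379, -0.0027, -0.0001, -0.0001, 0.0001, -0.0001, 255]
[-0.0379, -0.0027, -0.0001, -0.0001, 0.0001, -0.0001, 255]
[-0.0379, -0.0027, -0.0001, -0.0001, 0.0001, -0.0001, 255]
[-0.0379, -0.0027, -0.0001, -0.0001, 0.0001, -0.0001, 255]
-> [462.4 347.2 279.9]
[-0.0001, 0.0001, 0.0237, -0.0, 0.0001, 0.0001, 255]
[-0.0001, 0.0001, 0.0237, -0.0, 0.0001, 0.0001, 255]
[-0.0001, 0.0001, 0.0237, -0.0, 0.0001, 0.0001, 255]
[-0.0001, 0.0001, 0.0237, -0.0, 0.0001, 0.0001, 255]
-> [461.9 347.3 185.1]
```

The button bottomed out: about 5 mm of travel, with the force rising to 12 N against the 5 N spring. Returning the stylus.

>>> {"fn": "drive_tool", "kwargs": {"moves": [[[-0.0379,-0.0027,0,0,0,0,255],[-0.0379,-0.0027,0,0,0,0,255],[-0.0379,-0.0027,0,0,0,0,255],[-0.0379,-0.0027,0,0,0,0,255],[-0.0379,-0.0027,0,0,0,0,255],[-0.0379,-0.0027,0,0,0,0,255],[-0.0379,-0.0027,0,0,0,0,255],[-0.0379,-0.0027,0,0,0,0,255]]]}}

```text
clock: 18.12
position: [506.2, 243.7, 275.2]
ee_rot: [0.857, -0.515, -0.003, 0.003]
contact_force: [1.0, 0.3, -1.1]
gripper_width: 13.0
```

>>> {"fn": "drive_tool", "kwargs": {"moves": [[[-0.0379,-0.0027,0,0,0,0,255],[-0.0379,-0.0027,0,0,0,0,255],[-0.0379,-0.0027,0,0,0,0,255],[0,0,0.024,0,0,0,255],[0,0,0.024,0,0,0,255],[0,0,0.024,0,0,0,255],[0,0,0.023,0,0,0,255],[0,0,0,0,0,0,255]]]}}

```text
clock: 18.78
position: [458.3, 344.0, 175.4]
ee_rot: [0.857, -0.516, -0.004, 0.008]
contact_force: [0.3, -0.5, -1.4]
gripper_width: 13.0
```

>>> {"fn": "drive_tool", "kwargs": {"moves": [[[0,0,0,0,0,0,255],[0,0,0,0,0,0,255],[0,0,0,0,0,0,255]]]}}

```text
clock: 19.03
position: [462.5, 347.6, 184.1]
ee_rot: [0.857, -0.515, -0.001, -0.001]
contact_force: [1.0, -0.4, -0.5]
gripper_width: 13.3
```

```bash
python3 - <<'E'
from plan import *
st();q=R.from_quat([.857,-.515,0,0]);plan([((462,347.4,165),q,2),((462,347.4,109),q,7)],255)
p=read_state()['position'];print(proj("scene",[p-[0,0,95.6],[462,347,55]]))
s=get_image("scene");t=get_image("top")
cv2.imwrite("pics/c8.png",np.hstack([crop(t,160,200,60,60,400,400),crop(s,340,180,60,60,400,400)]))
E
```

```text
19.0333 [462.5 347.6 184.1] [[0.469, -0.883, -0.002], [-0.883, -0.469, 0.002], [-0.003, 0.0, -1.0]] [ 1.  -0.4 -0.5] 13.3 [ 0.92  0.35 -0.19 -0.   -1.03 -0.43]
[-0.0, 0.0003, 0.0095, 0.0002, 0.0013, -0.0002, 255]
[-0.0, 0.0003, 0.0095, 0.0002, 0.0013, -0.0002, 255]
-> [462.  347.4 165.1]
[-0.0, -0.0, 0.008, 0.0, 0.0, -0.0, 255]
[-0.0, -0.0, 0.008, 0.0, 0.0, -0.0, 255]
[-0.0, -0.0, 0.008, 0.0, 0.0, -0.0, 255]
[-0.0, -0.0, 0.008, 0.0, 0.0, -0.0, 255]
[-0.0, -0.0, 0.008, 0.0, 0.0, -0.0, 255]
[-0.0, -0.0, 0.008, 0.0, 0.0, -0.0, 255]
[-0.0, -0.0, 0.008, 0.0, 0.0, -0.0, 255]
-> [462.  347.4 109.1]
[[370.91606488 216.78866832]
 [368.64426495 226.41250889]]
```

View pics/c8.png

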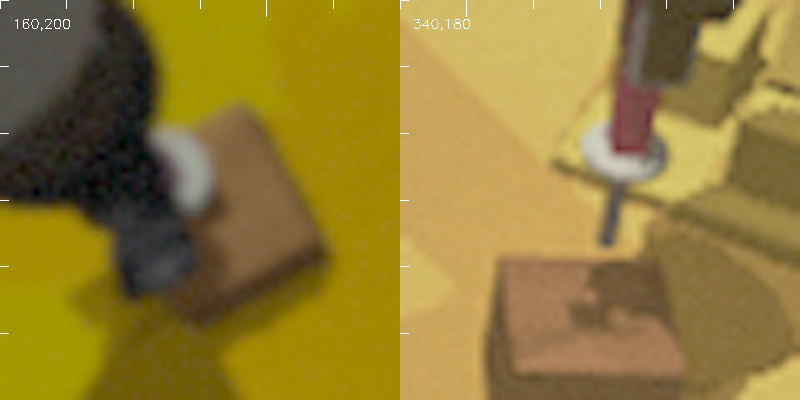

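Tip at (370.4,216) and block-top centre at (368.4,227); the line straight down from the tip meets the top at (368.6,226.4), so it is over the hole. Lowering.

>>> {"fn": "drive_tool", "kwargs": {"moves": [[[0,0.0005,0.0095,0,0.0026,0,255],[0,0,0.0095,0,0,0,255],[0,0,0.006,0,0,0,255],[0,0,0.006,0,0,0,255],[0,0,0.006,0,0,0,255],[0,0,0,0,0,0,255],[0,0,0,0,0,0,255]]]}}

```text
clock: 19.72
position: [461.3, 346.7, 145.1]
ee_rot: [0.857, -0.515, -0.0, 0.002]
contact_force: [0.2, 0.3, 0.1]
gripper_width: 12.9
```

>>> {"fn": "drive_tool", "kwargs": {"moves": [[[0,0,0.008,0,0,0,255],[0,0,0.008,0,0,0,255],[0,0,0.008,0,0,0,255],[0,0,0.008,0,0,0,255],[0,0,0.005,0,0,0,255],[0,0,0,0,0,0,255],[0,0,0,0,0,0,255]]]}}

```text
clock: 20.3
position: [461.2, 346.6, 108.2]
ee_rot: [0.857, -0.515, -0.0, 0.002]
contact_force: [-0.1, -0.0, -0.2]
gripper_width: 13.6
```

>>> {"fn": "drive_tool", "kwargs": {"moves": [[[0,0,0.0015,0,0,0,255],[0,0,0,0,0,0,255],[0,0,0,0,0,0,255],[0,0,0,0,0,0,255]]]}}

```text
clock: 20.63
position: [461.4, 346.9, 107.5]
ee_rot: [0.857, -0.515, -0.0, 0.001]
contact_force: [-0.4, 0.8, 0.7]
gripper_width: 13.2
```

>>> {"fn": "drive_tool", "kwargs": {"moves": [[[0,0,0.001,0,0,0,255],[0,0,0,0,0,0,255],[0,0,0,0,0,0,255]]]}}

```text
clock: 20.88
position: [461.3, 346.7, 106.2]
ee_rot: [0.857, -0.515, -0.0, 0.001]
contact_force: [-0.5, -0.5, 1.0]
gripper_width: 13.3
```

Practically seated. Open gently, then retreat straight up.

>>> {"fn": "drive_tool", "kwargs": {"moves": [[[0,0,0.0005,0,0,0,255],[0,0,0,0,0,0,200],[0,0,0,0,0,0,150],[0,0,0,0,0,0,80],[0,0,0,0,0,0,0],[0,0,0,0,0,0,0],[0,0,0,0,0,0,0],[0,0,0,0,0,0,0]]]}}

```text
clock: 21.55
position: [461.3, 346.8, 105.7]
ee_rot: [0.857, -0.515, -0.0, 0.001]
contact_force: [0.9, -0.6, -0.0]
gripper_width: 85.4
```

>>> {"fn": "drive_tool", "kwargs": {"moves": [[[0,0,-0.01,0,0,0,0],[0,0,-0.03,0,0,0,0],[0,0,-0.035,0,0,0,0],[0,0,-0.035,0,0,0,0],[0,0,-0.035,0,0,0,0],[-0.03,0.02,-0.01,0,0,0,0],[-0.03,0.02,0,0,0,0,0],[-0.03,0.02,0,0,0,0,0]]]}}

```text
clock: 22.22
position: [365.9, 398.9, 263.1]
ee_rot: [0.857, -0.516, -0.001, -0.001]
contact_force: [-0.2, 0.8, -1.0]
gripper_width: 85.3
```

>>> {"fn": "drive_tool", "kwargs": {"moves": [[[-0.03,0.02,0,0,0,0,0],[-0.03,0.02,0,0,0,0,0],[0,0,0,0,0,0,0],[0,0,0,0,0,0,0],[0,0,0,0,0,0,0]]]}}

```text
clock: 22.63
position: [302.9, 432.7, 261.5]
ee_rot: [0.857, -0.515, -0.0, 0.001]
contact_force: [-0.4, -0.3, 0.0]
gripper_width: 85.5
```

```bash
python3 - <<'E'
from plan import *
st()
s=get_image("scene");t=get_image("top")
a=np.hstack([crop(t,270,130,70,70,400,350),crop(s,190,160,80,70,400,350)])
b=np.hstack([crop(t,150,200,80,50,400,250),crop(s,335,180,80,50,400,250)])
cv2.imwrite("pics/c9.png",np.vstack([a,b]));cv2.imwrite("pics/s9.png",s);cv2.imwrite("pics/t9.png",t)
E
```

```text
22.6333 [302.9 432.7 261.5] [[0.47, -0.883, -0.002], [-0.883, -0.47, -0.001], [0.0, 0.002, -1.0]] [-0.4 -0.3  0. ] 85.5 [ 1.27  0.2  -0.19 -0.   -1.18 -0.78]
```

View pics/c9.png

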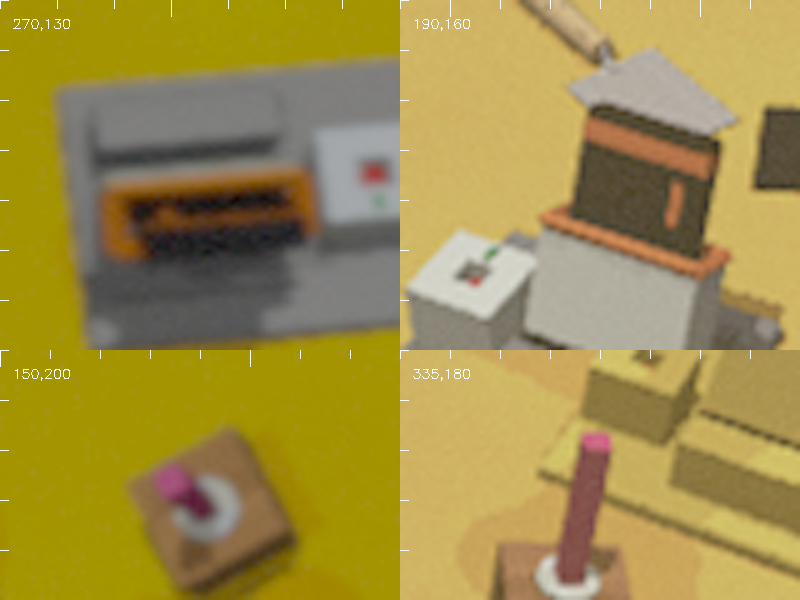

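The stylus stands in its block with the guard on top, and its handle top is at (374,198) as at the start. The bank's front top edge at (253.6,190.6) agrees with fully home, where (251.7,189.1) was predicted.

```bash
python3 -c "
from bench import *
print(job_done())"
```

```text
the job is handed in; nothing more can be done
None
```

The job is handed in. The power bank is in the dock, the red button was pressed with the stylus, and the stylus is hanging in its block again. It took about 23 s, against the 69 s limit.

- **Power bank:** Joint 5 reached its range limit with the bank about 19 mm short of home. I let go there and it slid down the slot by itself. I then pressed on its end with the closed fingers. They stopped at 128.0 mm along the slot, exactly the fully home value, and did not move when the force rose from 12 to 23 N. The last pictures agree to within about 2 pixels.
- **Button:** It moved about 5 mm and the force then rose to 12 N, against a 5 N spring when fully down. The button's travel itself was never read directly, so this rests on the position and force.
- **Stylus:** It stands upright with its guard on the block, its top at the same pixel as at the start.
- **Other things:** The phone, mug and jar were not checked individually at the end, but the arm went nowhere near them. The spatula looked untouched in the last picture. The gripper was clear of everything at hand-in.

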